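# Strip a cured leather glue-up

## Robot

A 7-joint arm with a two-finger parallel gripper is mounted at the origin on a cart in front of the work surface, level with it; the furniture and walls round the work are solid. World frame = base frame: x ahead of the robot, y to its left, z up, the work surface at z = 0. Lengths are in mm, angles in rad, forces in N, time in s.
With the tool pointing down it reaches from about 425 to 875 mm from the base axis. Payload 9.9 kg.
Tool frame: the origin (TCP) lies between the finger pads; the fingertips stand 8 mm ahead of it and the grasp point (between the pads) lies 11 mm behind it; z points along the fingers, y is the line along which they close (so a half turn about z gives the same grasp; the last joint's range is limited). The gripper opens to 85 mm and grips with 20 to 120 N. Pads are 22 mm wide; open, the fingers measure 114 mm over their backs; the gripper's body (76 mm by 85 mm) begins 54 mm behind the grasp point. The pads swing forward as they close: fully open they stand 13 mm farther back than shut.
Start: joints at [-0.084, 0.576, 0.025, 1.437, -0.015, 1.129, -0.057], TCP at [675.003, 0.006, 239.289] pointing down, gripper open.
Joint ranges: [-2.76, 2.76], [-0.34, 2.15], [-1.52, 1.57], [0.19, 2.46], [-1.09, 4.23], [0.17, 1.99], [-2.82, 2.82]. Speed limits (rad/s): [2.22, 2.22, 3.01, 3.01, 3.14, 3.14, 3.14].

## Interface

Orientations are given as a unit quaternion [w, x, y, z].
In Python, from cell import readout, vision, workorder gives the robot as it stands.
- The arm moves only by the shell command python3 -m inch 'ROWS'. ROWS is a JSON object of lists of equal length, an entry for each row: "linear": the shift along the tool's x, y, z in mm, a list of three; "rot": the turn, a rotation vector about the tool's x, y, z in degrees, a list of three; "grip": the finger opening in mm, from 0 to 85.4. In form: {"linear": [[tx, ty, tz], ...], "rot": [[ax, ay, az], ...], "grip": [grip, ...]}. A call has 1 to 20 rows; each row is the pose to reach, as a shift and turn from the pose commanded when the call began, along the tool's axes at that moment; what a row does not reach only later rows make up. A row lasts 1/10 s, in which the tool goes at most 50 mm and 8.59 degrees, less where a joint would pass 70% of its speed; a pose out of reach is approached as far as the arm can. A call with a gripper value outside its range is refused whole. The fingers move at their own pace and stop on an object; the grip force is fixed at half the most. Time passes only in rows, so rows that repeat a pose let the fingers close. It gives the time, the measured TCP pose, the force, the opening and the grip force at its end, in the units of the state.
- readout.observe(): the state, without advancing time (a new reading comes with each control period).
- vision.read_camera(name): name is "scene" or "side" or "wrist"; returns the picture (480x640x3 uint8, red, green, blue); there is no depth.
- vision.camera_info(name): a dict with "camera_matrix" (3x3 intrinsics, pixels), "R" (3x3) and "t" (3): a world point X has camera coordinates R X + t. Camera axes: x right, y down, z forward; pixel columns grow to the right and rows downward; lengths in mm; the calibration is good to about 2 mm. A picture is of the moment at which its call begins: read the wrist's pose just before it. camera_info takes no time and is no camera call; for the wrist camera it gives the pose at the moment of the call.
- workorder.hand_in(): hands the job in; it is judged then, once.
The state is a dict: "t": time; "joint_pos": joint angles; "joint_vel": joint speeds; "joint_torque": joint torques, N m; "ee_pos": TCP position; "eef_rot": TCP orientation; "force": force on the tool from outside, world axes, zero at the start; "ft_torque": the same for the moment, N m; "width": opening from 0.0 (shut) to 1.0 (fully open); "grip_force": force on a finger pad.
Only numpy, scipy, OpenCV 4.12 (cv2) and the standard library are available. Lean on these libraries where they do the work, as an engineer would, in place of code of your own. Each camera call takes 0.05 s, during which the arm holds its last target. There are 200 camera calls.

## Task

The glue in this leather strap has cured, so take the pressing stack apart from the top down, putting each thing on its own place before you lift the next: stand the knobbed steel weight in the round dish, lay the short wooden caul in the short peg rest, the leather strap across the two round metal bars of the drying rack so that air reaches both faces, and last the long pressing board in the long peg rest. The weight must end upright and the others flat and lengthwise in the middle of their places, between the pegs and end stops, all let go and still; set the heavy weight down gently rather than dropping it, and leave the beeswax and the sanding block where they are.

Things in the scene. Friction and masses are not known exactly. Their poses are not given: they have to be found in the camera images.
- weight: Grey steel pattern weight, top of the stack at the start: round body 57 mm across and 34 mm high, neck 19 mm across from 34 to 39 mm, round knob 24 mm across from 39 to 55 mm above its underside; 0.5 to 0.8 kg. Origin: centre of its underside, z up. Take it by the knob.
- press_caul: Short pressing caul, second from the top: brown wooden block with rounded edges, thin white laminate sole and a small brass eyelet in its top, 40 mm wide (x), 86 mm long (y), 24 mm high, under 0.1 kg. Origin: centre of its underside; z up, y along its length. The weight stands on its middle.
- leather_strap: Stiff dark brown leather strap with half-round ends and a row of small stitch holes round its border, third from the top: 36 mm wide (x), 112 mm long (y), 8 mm thick, under 0.1 kg. Origin: centre of its underside; z up, y along its length. Its ends show beyond the caul.
- press_board: Long pressing board at the bottom of the stack, lying on the table: pale wood with a white laminate upper face (glue does not stick to it) and a brass eyelet near one end, 56 mm wide (x), 150 mm long (y), 16 mm thick, under 0.2 kg. Origin: centre of its underside; z up, y along its length. The three others lie over its middle, lengthwise, within about 6 mm and 0.05 rad of one another.
- weight_dish: Place of the weight: fixed round dark wooden dish, 108 mm across and 16 mm high, with a flat cork-lined recess 76 to 80 mm across whose floor is 8 mm above the table. Origin: centre of its underside, on the table.
- caul_rest: Place of the short caul: shorter of two fixed peg rests, foot 86 mm wide (x), 138 mm long (y). The caul lies along y on two cork strips, tops 9 mm above the table, between wooden end stops 104 mm apart and four upright 8 mm pegs (at x +-33, y +-31 mm); pegs and stops are 23 mm high. Origin: centre of the foot, on the table. Either way round will do.
- board_rest: Place of the long board: longer of the two fixed peg rests, foot 102 mm wide (x), 202 mm long (y). The board lies along y on two cork strips, tops 9 mm above the table, between wooden end stops 168 mm apart and four upright 8 mm pegs (at x +-41, y +-63 mm); pegs and stops are 23 mm high. Origin: centre of the foot, on the table. Either way round will do.
- drying_rack: Place of the strap: fixed rack, foot 82 mm wide (x), 164 mm long (y). Two round 10 mm aluminium bars run across it (along x) at y +-30 mm, tops 22 mm above the table. The strap lies along y over both, between wooden end stops 130 mm apart and four 8 mm pegs (at x +-31, y +-44 mm); pegs and stops are 36 mm high. Origin: centre of the foot, on the table. Either way round will do.
- beeswax: Bystander: yellow beeswax cake, 36 x 52 x 21 mm, on the table near the robot. Origin: centre of its underside. Not to be moved.
- sanding_block: Bystander: cork sanding block, 37 x 71 x 28 mm, on the table near the robot. Origin: centre of its underside. Not to be moved.
Mind the look-alikes: they are no part of the job. What is shaped like the leather_strap but yellow is not meant. Several things have the shape of the press_board; the one meant has the colours described above.

How it is judged:
By the outcome, as a careful person would: the job done as asked, in the order asked, and still so for the second after the job is handed in, with the robot touching nothing.
It also fails if it takes over 128 s, if anything falls off the work surface, if the arm or the gripper's body presses on something with over 40 N, if the wrist force passes 120 N, or if a joint passes its speed limit or range.

## Working session

There is one attempt and no reset: what is moved stays moved. The work goes in short steps, Python scripts to look and compute and a shell command to move; the robot and the scene stay as the last step left them, time stands still between calls to the robot, and variables do not carry over. Pictures are saved under pics/ and viewed, at most 14 in all, crops included, and the job is handed in when it is done.

```bash
ls; mkdir -p pics
python3 - <<'E'
from cell import readout, vision
import cv2
print(readout.observe())
for n in("scene","side"):
    im=vision.read_camera(n); cv2.imwrite(f"pics/{n}0.png",im[:,:,::-1]); i=vision.camera_info(n); print(n,i)
print(vision.camera_info("wrist"))
E
```

```text
pics
{'t': 0.0, 'joint_pos': array([-0.08381194,  0.57652113,  0.02483427,  1.43790472, -0.01498997,
        1.12898889, -0.05652927]), 'joint_vel': array([-7.00034927e-04,  1.19022320e-03,  7.41199273e-04, -1.90113164e-03,
       -6.32135306e-05,  3.73268083e-04, -1.85104090e-03]), 'joint_torque': array([ 1.10782021e-03, -7.65753937e+01,  2.25157209e+00, -2.85965914e+01,
        1.54639565e-02,  1.25475466e-02,  7.09064329e-05]), 'ee_pos': array([6.74565571e+02, 1.72438021e-02, 2.38450966e+02]), 'eef_rot': array([-5.46680975e-04,  7.07096169e-01,  7.07116919e-01, -6.09590024e-04]), 'force': array([-1.04421576, -0.12083041, -0.04556336]), 'ft_torque': array([-0.0076243 , -0.01107476,  0.053098  ]), 'grip_force': 0.0, 'width': 0.9960590077018272}
scene {'camera_matrix': array([[465.61083979,   0.        , 315.27265264],
       [  0.        , 465.61083979, 235.75267267],
       [  0.        ,   0.        ,   1.        ]]), 'R': array([[ 0.77010339, -0.63791473,  0.0023587 ],
       [-0.43038699, -0.52229385, -0.73619031],
       [ 0.47085858,  0.5659275 , -0.67677047]]), 't': array([-4
[... 151 characters left out ...]
69, 241.58287611],
       [  0.        ,   0.        ,   1.        ]]), 'R': array([[ 0.96475929, -0.26308266, -0.00519844],
       [-0.10695466, -0.37401368, -0.92123529],
       [ 0.24041675,  0.88932631, -0.38897109]]), 't': array([-571.59923279,  121.77930467,  927.06522805])}
{'camera_matrix': array([[343.04906775,   0.        , 318.0168039 ],
       [  0.        , 343.04906775, 235.87428009],
       [  0.        ,   0.        ,   1.        ]]), 'R': array([[ 9.99998856e-01,  2.33860864e-04, -1.49467511e-03],
       [ 6.54012053e-04, -9.57716146e-01,  2.87714016e-01],
       [-1.36418944e-03, -2.87714665e-01, -9.57715203e-01]]), 't': array([-675.08200496,  -36.83912315,  379.37762473])}
```

View pics/scene0.png

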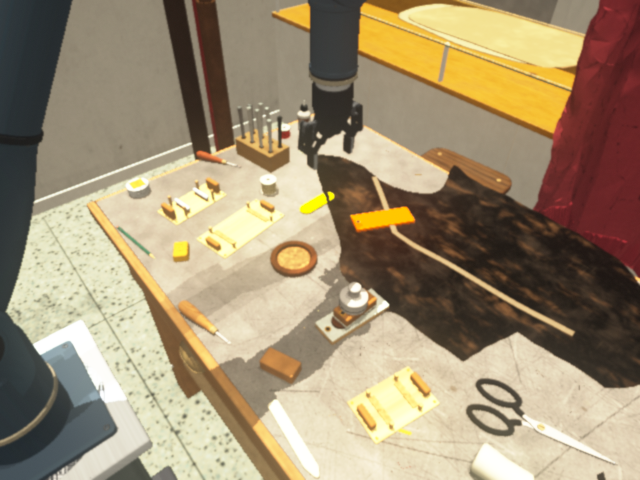

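View pics/side0.png

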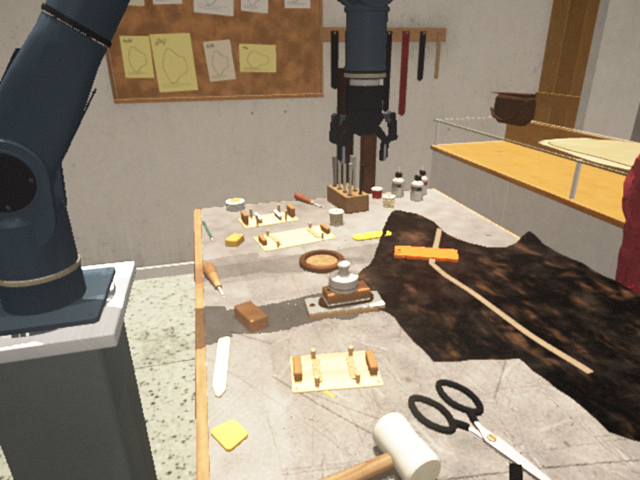

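The scene picture shows the stack at about (352,310), the dish at (294,258), a long rest at (240,226), a rack with pale bars at (192,200) and a short rest at (394,403). 
Possible mix-ups:
- **Board:** the real one is pale with a white face, under the stack at (352,318). The orange one at (383,218) is a decoy.
- **Strap:** the real one is brown, in the stack. The yellow one at (318,203) is a decoy.
- **Rests:** the rack at (192,200), the long rest at (240,226) and the short rest at (394,403).

Next I'll measure them roughly and take one close crop.

```bash
cat > h.py <<'E'
from cell import readout, vision
import numpy as np, cv2
def ray(info,u,v,z):
    K,R,t=info["camera_matrix"],np.array(info["R"]),np.array(info["t"])
    c=-R.T@t; d=R.T@np.linalg.solve(K,[u,v,1.0]); return (c+d*(z-c[2])/d[2])
def proj(info,X):
    p=info["R"]@np.array(X,float)+info["t"]; p=info["camera_matrix"]@p; return p[:2]/p[2]
def topdown(im,info,c,half,z,n=600,ang=0.0):
    "rectified view of plane z, centre c; image up=+x, left=+y, turned by ang"
    ca,sa=np.cos(ang),np.sin(ang)
    loc=np.array([[half,half],[half,-half],[-half,-half],[-half,half]],float)
    w=[(c[0]+ca*a-sa*b,c[1]+sa*a+ca*b,z) for a,b in loc]
    s=np.float32([proj(info,x) for x in w]); d=np.float32([[0,0],[n,0],[n,n],[0,n]])
    return cv2.warpPerspective(im,cv2.getPerspectiveTransform(s,d),(n,n))
E
python3 - <<'E'
from h import *
im=cv2.imread("pics/scene0.png"); i=vision.camera_info("scene")
hsv=cv2.cvtColor(im,cv2.COLOR_BGR2HSV)
m=cv2.inRange(hsv,(15,50,150),(32,170,255))
cs,_=cv2.findContours(m,cv2.RETR_EXTERNAL,cv2.CHAIN_APPROX_NONE)
for c in cs:
    if cv2.contourArea(c)<250 or c[:,0,0].mean()>460:continue
    P=np.float32([ray(i,*p[0],5)[:2] for p in c]); r=cv2.minAreaRect(P)
    print(c[:,0].mean(0),np.round(r[0]),np.round(r[1]),round(r[2],1))
for n,u,v,z in [("dish",294,256,16),("knob",355,288,70+30),("board",352,316,16)]: print(n,ray(i,u,v,z))
a=cv2.resize(im[150:270,110:270],None,fx=4,fy=4,interpolation=3)
b=cv2.resize(im[260:440,280:460],None,fx=3.3,fy=3.3,interpolation=3)[:480]
cv2.imwrite("pics/c1.png",a)
cv2.imwrite("pics/c2.png",cv2.resize(im[265:365,290:420],None,fx=6,fy=6,interpolation=3))
E
```

```text
[360.51041667 296.81770833] [ 620. -160.] [72. 84.] 17.3
[120.75907591 176.15181518] [434. 582.] [ 49. 413.] 89.4
[433.22246941 148.02335929] [1202.  275.] [1001.  652.] 89.8
[110.91770574 115.80216126] [ 643. 1079.] [993. 397.] 59.6
[358.1720723  328.90096559] [769. 459.] [2218.  943.] 69.6
[247.28639618  44.63484487] [1265. 1256.] [939. 203.] 61.0
dish [584.03797707  14.61435241  16.        ]
knob [ 571.29307526 -193.82501396  100.        ]
board [ 569.87148118 -193.91909646   16.        ]
```

View pics/c2.png

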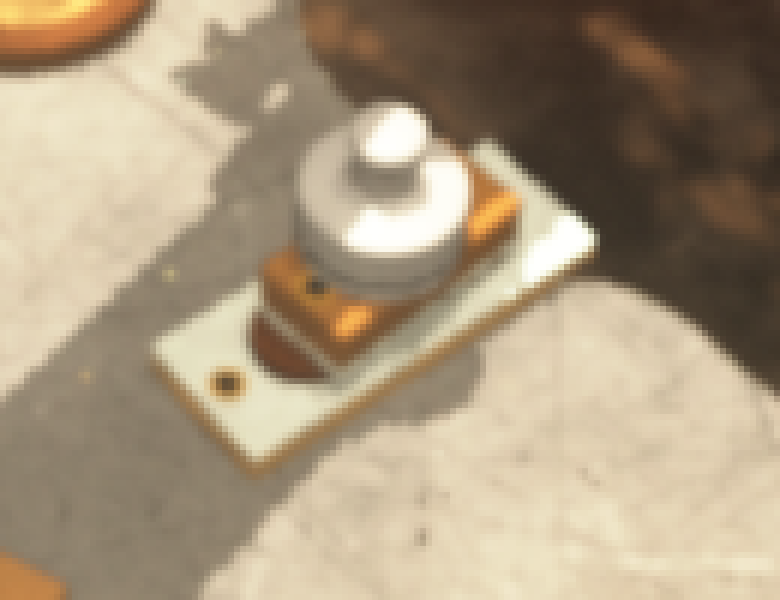

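The crop confirms the real stack: white-faced board with its eyelet near (328,329), brown strap ends, caul with eyelet, and the knob at about (356,287).

View pics/c1.png

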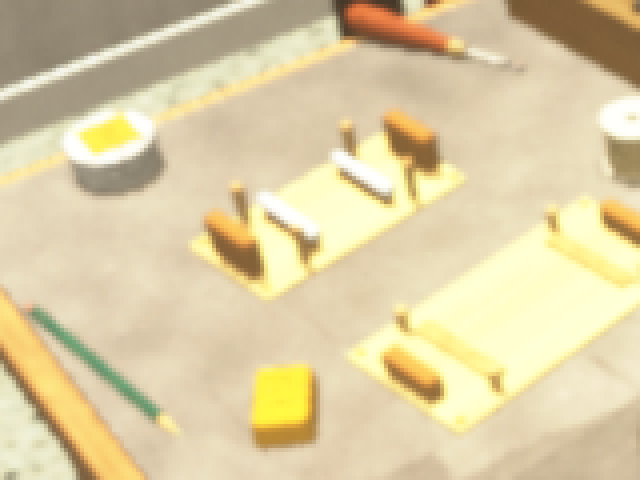

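Run:
```python
from h import *
i=vision.camera_info("scene")
q=[(155,350),(255,470),(597,240),(487,142)]
P=np.array([ray(i,290+a/6,265+b/6,16)[:2] for a,b in q]);print(P,P.mean(0))
print("sides",[np.round(np.linalg.norm(P[k]-P[k-1])) for k in range(4)])
d=(P[2]+P[3]-P[0]-P[1]);print("yaw of long axis",np.degrees(np.arctan2(d[1],d[0])))
print("knob",ray(i,290+395/6,265+132/6,97))
```

```text
[[ 502.35309463 -161.60200187]
 [ 496.99653004 -217.76405585]
 [ 648.41540607 -222.32131149]
 [ 650.50607757 -166.90638379]] [ 574.56777708 -192.14843825]
sides [np.float64(148.0), np.float64(56.0), np.float64(151.0), np.float64(55.0)]
yaw of long axis -1.8854449298414697
knob [ 576.16033381 -191.21672654   97.        ]
```

The crop shows the rack corners at (190,243), (268,298) and (465,180), and the long rest corners at (347,355), (462,432) and (585,197). Both have clearly visible pegs and stops.

Run:
```python
from h import *
i=vision.camera_info("scene")
def rect(name,q,sc,o,z):
    l,b,r=[ray(i,o[0]+a/sc,o[1]+c/sc,z)[:2] for a,c in q]  # l,b,far corner adj to b
    d=r-b; print(name,"centre",np.round((l+r)/2,1),"sides",np.round(np.linalg.norm(b-l)),np.round(np.linalg.norm(d)),"yaw",np.round(np.degrees(np.arctan2(d[1],d[0])),1))
rect("rack",[(190,243),(268,298),(465,180)],4,(110,150),4)
l,b,t=[ray(i,110+a/4,150+c/4,4)[:2] for a,c in [(347,355),(462,432),(585,197)]]
d=t-l;print("long",(b+t)/2,np.linalg.norm(b-l),np.linalg.norm(d),np.degrees(np.arctan2(d[1],d[0])))
rect("short",[(348,404),(378,439),(439,404)],1,(0,0),4)
rect("short side",[(0,0)]*3,1,(0,0),4) if 0 else None
print("dish",ray(i,294,256,16))
```

```text
rack centre [506.6 349.3] sides 82.0 160.0 yaw 9.1
long [554.62516409 187.42269207] 101.5627168421077 200.34835723658554 10.445239346318912
short centre [ 502.4 -373.1] sides 76.0 128.0 yaw -11.1
dish [584.03797707  14.61435241  16.        ]
```

```bash
python3 -m inch '{"linear":[[-50,-25,0],[-100,-50,0],[-120,-80,0],[-120,-95,0],[-120,-95,0],[-120,-95,0],[-120,-95,0]],"rot":[[0,0,0],[0,0,0],[0,0,0],[0,0,0],[0,0,0],[0,0,0],[0,0,0]],"grip":[60,60,60,60,60,60,60]}'
python3 - <<'E'
from h import *
i=vision.camera_info("wrist"); im=vision.read_camera("wrist")[:,:,::-1]; cv2.imwrite("pics/w1.png",im); np.savez("w1",**i)
for X in [(575,-192,95),(584,15,16)]: print(proj(i,X))
E
```

```text
t: 0.8
ee_pos: [581.1, -118.8, 239.1]
eef_rot: [-0.0, 0.706, 0.708, 0.0]
force: [0.0, -0.1, -0.4]
width: 0.7
grip_force: 0.0
[310.14090552 303.45726553]
[320.4309223   67.06713107]
```

View pics/w1.png

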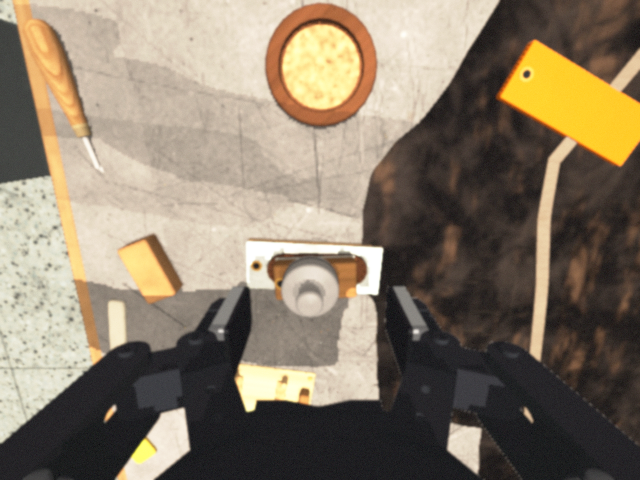

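The wrist view shows the dish centred at about (321,65), the board corners at (247,240) and (383,247), and the knob at (311,297). All agree with the estimates. Now I'll take the numbers from this view.

Run:
```python
from h import *
i=dict(np.load("w1.npz")); im=cv2.imread("pics/w1.png")
for z,p in [(95,(311,298)),(103,(311,296)),(16,(321,65))]: print(z,p,ray(i,*p,z))
P=[ray(i,*p,16)[:2] for p in [(248,240),(247,288),(379,295),(383,247)]]
print(np.round(P,1),np.mean(P,0)); print(readout.observe()["ee_pos"])
hsv=cv2.cvtColor(im,cv2.COLOR_BGR2HSV)
m=cv2.inRange(hsv,(0,90,40),(16,255,190))[0:140,255:390]
c=max(cv2.findContours(m,cv2.RETR_EXTERNAL,cv2.CHAIN_APPROX_NONE)[0],key=cv2.contourArea)
e=cv2.fitEllipse(c); print(e, ray(i,e[0][0]+255,e[0][1],14))
g=cv2.cvtColor(im,cv2.COLOR_BGR2GRAY)
cv2.imwrite("pics/w1c.png",cv2.resize(im[225:325,240:395],None,fx=5,fy=5,interpolation=3))
```

```text
95 (311, 298) [ 575.79496807 -186.57129351   95.        ]
103 (311, 296) [ 575.97191358 -180.58428902  103.        ]
16 (321, 65) [584.53160396  16.78151225  16.        ]
[[ 505.6 -157. ]
 [ 501.2 -214.3]
 [ 652.2 -222.8]
 [ 653.5 -164.7]] [ 578.11389217 -189.69842794]
[ 580.98037268 -118.92780657  238.9971176 ]
((64.14183044433594, 65.7239990234375), (103.82935333251953, 118.60124206542969), 9.78591251373291) [582.7802801   16.49654558  14.        ]
```

View pics/w1c.png

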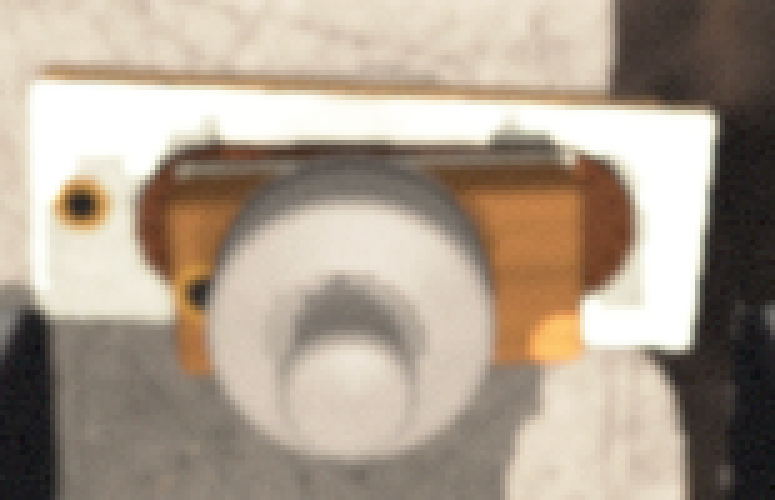

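The crop shows the knob's top at full-frame pixel (309.6,303), the body top at about (310.4,290), the caul and the strap ends.

Run:
```python
from h import *
i=dict(np.load("w1.npz"))
f=lambda a,b,z: np.round(ray(i,240+a/5,225+b/5,z)[:2],1)
print("knob",f(348,392,98),"body",f(352,328,82))
print("caul top corners",[f(*p,72-24) for p in [(168,182),(182,372),(585,362),(582,178)]])
print("strap ends",f(138,212,24),f(633,222,24))
print("board",[f(*p,16) for p in [(33,80),(38,318),(692,352),(715,112)]])
```

```text
knob [ 574.6 -190.4] body [ 575.  -185.6]
caul top corners [array([ 537.1, -169.6]), array([ 538.5, -212.2]), array([ 623. , -209.7]), array([ 620.9, -168.6])]
strap ends [ 527.  -185.8] [ 635.4 -188. ]
board [array([ 504. , -158.1]), array([ 501.9, -215. ]), array([ 651.5, -223.3]), array([ 653.5, -165.2])]
```

```bash
python3 -m inch '{"linear":[[-40,-5,0],[-70,-5,20],[-70,-5,60],[-70,-5,100],[-70,-5,120],[-70,-5,130],[-70,-5,138],[-70,-5,143],[-70,-5,145],[-70,-5,145],[-70,-5,145]],"rot":[[0,0,0],[0,0,0],[0,0,0],[0,0,0],[0,0,0],[0,0,0],[0,0,0],[0,0,0],[0,0,0],[0,0,0],[0,0,0]],"grip":[60,60,60,60,60,60,60,60,60,60,60]}'
python3 - <<'E'
from h import *
im=vision.read_camera("side")[:,:,::-1];a=cv2.resize(im[220:330,270:420],None,fx=5,fy=5,interpolation=3)
im=vision.read_camera("scene")[:,:,::-1];b=cv2.resize(im[235:365,280:420],None,fx=4.2,fy=4.2,interpolation=3)
cv2.imwrite("pics/g1.png",cv2.resize(np.hstack([a[:546,:390+150],b[:546]]),(800,400)))
E
```

```text
t: 1.95
ee_pos: [575.4, -190.1, 95.1]
eef_rot: [0.001, 0.707, 0.707, 0.0]
force: [0.5, -0.1, -0.4]
width: 0.704
grip_force: 0.0
```

View pics/g1.png

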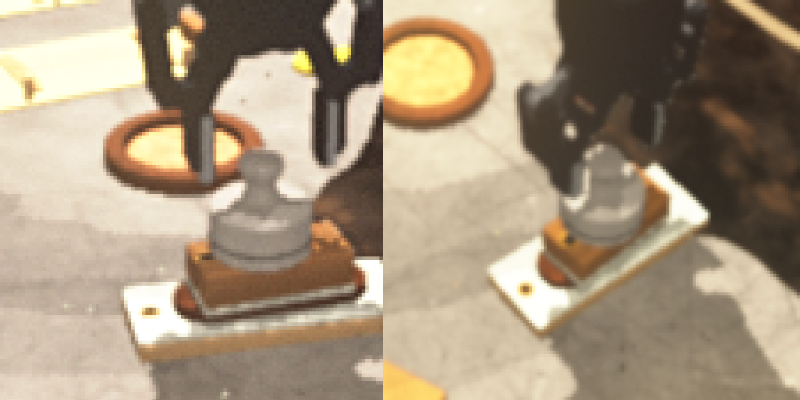

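The pads straddle the knob in both views, with the tips clear of the body top. Closing.

```bash
python3 -m inch '{"linear":[[0,0,1],[0,0,1],[0,0,1],[0,0,1],[0,0,1],[0,0,1],[0,0,1],[0,0,1],[0,0,1],[0,0,1],[0,0,-2],[0,0,-5],[0,0,-10],[0,0,-15],[0,0,-15]],"rot":[[0,0,0],[0,0,0],[0,0,0],[0,0,0],[0,0,0],[0,0,0],[0,0,0],[0,0,0],[0,0,0],[0,0,0],[0,0,0],[0,0,0],[0,0,0],[0,0,0],[0,0,0]],"grip":[15,15,15,15,15,15,15,15,15,15,15,15,15,15,15]}'
python3 - <<'E'
from h import *
print(readout.observe()["force"])
E
```

```text
t: 3.55
ee_pos: [575.5, -190.1, 110.1]
eef_rot: [0.001, 0.707, 0.707, 0.0]
force: [0.3, -0.3, -5.7]
width: 0.228
grip_force: 58.8
[ 0.33850883 -0.27221627 -5.69551467]
```

Weight held, at 5.7 N. Carrying it over the dish.

```bash
python3 -m inch '{"linear":[[10,0,-5],[30,1,-10],[60,2,-10],[95,4,-10],[130,5,-10],[160,7,-5],[185,8,0],[198,9,10],[204,9,20],[206,9,30],[206,9,36],[206,9,38],[206,9,38]],"rot":[[0,0,0],[0,0,0],[0,0,0],[0,0,0],[0,0,0],[0,0,0],[0,0,0],[0,0,0],[0,0,0],[0,0,0],[0,0,0],[0,0,0],[0,0,0]],"grip":[15,15,15,15,15,15,15,15,15,15,15,15,15]}'
python3 - <<'E'
from h import *
print(readout.observe()["force"])
im=vision.read_camera("side")[:,:,::-1];a=cv2.resize(im[190:310,250:400],(500,400),interpolation=3)
im=vision.read_camera("scene")[:,:,::-1];b=cv2.resize(im[190:290,240:350],(440,400),interpolation=3)
cv2.imwrite("pics/g2.png",cv2.resize(np.hstack([a,b]),(800,340)))
E
```

```text
t: 4.85
ee_pos: [583.9, 14.6, 70.9]
eef_rot: [-0.0, 0.708, 0.706, -0.0]
force: [0.1, 0.7, -5.5]
width: 0.23
grip_force: 59.0
[ 0.13125087  0.70958569 -5.49302977]
```

View pics/g2.png

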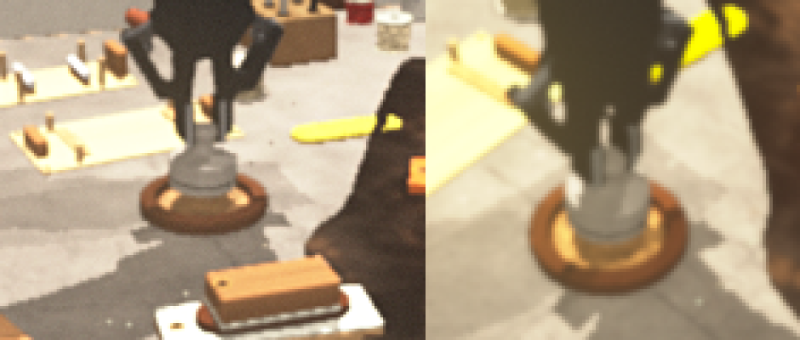

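The weight hangs upright over the middle of the recess in both views. Lowering slowly.

```bash
python3 -m inch '{"linear":[[0,0,4],[0,0,8],[0,0,11],[0,0,12],[0,0,13],[0,0,13.5],[0,0,14],[0,0,14]],"rot":[[0,0,0],[0,0,0],[0,0,0],[0,0,0],[0,0,0],[0,0,0],[0,0,0],[0,0,0]],"grip":[15,15,15,15,15,15,15,15]}'
```

```text
t: 5.75
ee_pos: [584.0, 16.0, 57.3]
eef_rot: [0.0, 0.707, 0.707, 0.0]
force: [0.7, 0.1, -6.1]
width: 0.233
grip_force: 59.0
```

```bash
python3 -m inch '{"linear":[[0,0,0.5],[0,0,1],[0,0,1.5],[0,0,1.5],[0,0,1.5]],"rot":[[0,0,0],[0,0,0],[0,0,0],[0,0,0],[0,0,0]],"grip":[15,15,15,15,15]}'
```

```text
t: 6.25
ee_pos: [584.0, 16.0, 55.7]
eef_rot: [-0.0, 0.707, 0.707, -0.0]
force: [0.1, 0.5, -6.0]
width: 0.234
grip_force: 59.0
```

```bash
python3 -m inch '{"linear":[[0,0,0.5],[0,0,1],[0,0,1],[0,0,1]],"rot":[[0,0,0],[0,0,0],[0,0,0],[0,0,0]],"grip":[15,15,15,15]}'
```

```text
t: 6.65
ee_pos: [584.0, 16.0, 54.8]
eef_rot: [-0.0, 0.707, 0.707, -0.0]
force: [0.9, -0.6, -6.0]
width: 0.234
grip_force: 59.0
```

```bash
python3 -m inch '{"linear":[[0,0,0.5],[0,0,1],[0,0,1],[0,0,1]],"rot":[[0,0,0],[0,0,0],[0,0,0],[0,0,0]],"grip":[15,15,15,15]}'
```

```text
t: 7.05
ee_pos: [584.0, 16.0, 53.8]
eef_rot: [-0.0, 0.707, 0.707, -0.0]
force: [-0.0, -0.7, -6.5]
width: 0.228
grip_force: 59.0
```

```bash
python3 -m inch '{"linear":[[0,0,0.5],[0,0,1],[0,0,1],[0,0,1]],"rot":[[0,0,0],[0,0,0],[0,0,0],[0,0,0]],"grip":[15,15,15,15]}'
```

```text
t: 7.45
ee_pos: [583.9, 16.0, 53.5]
eef_rot: [0.0, 0.707, 0.707, 0.0]
force: [-4.1, -0.0, 5.8]
width: 0.23
grip_force: 59.9
```

```bash
python3 -m inch '{"linear":[[0,0,0.5],[0,0,1],[0,0,1],[0,0,1]],"rot":[[0,0,0],[0,0,0],[0,0,0],[0,0,0]],"grip":[15,15,15,15]}'
python3 - <<'E'
from h import *
im=vision.read_camera("side")[:,:,::-1];a=cv2.resize(im[210:290,280:370],(500,444),interpolation=3)
cv2.imwrite("pics/g3.png",a)
E
```

```text
t: 7.85
ee_pos: [583.8, 16.1, 53.3]
eef_rot: [0.0, 0.707, 0.707, 0.0]
force: [-7.3, 0.5, 16.2]
width: 0.226
grip_force: 60.7
```

It has touched down. I'll ease off to near zero force and open.

```bash
python3 -m inch '{"linear":[[0,0,-1],[0,0,-1.5],[0,0,-1.5],[0,0,-1.5],[0,0,-1.5],[0,0,-1.5],[0,0,-1.5],[0,0,-1.5],[0,0,-1.5],[0,0,-1.5],[0,0,-4],[0,0,-15],[0,0,-40],[0,0,-80],[0,0,-120],[0,0,-150],[0,0,-150]],"rot":[[0,0,0],[0,0,0],[0,0,0],[0,0,0],[0,0,0],[0,0,0],[0,0,0],[0,0,0],[0,0,0],[0,0,0],[0,0,0],[0,0,0],[0,0,0],[0,0,0],[0,0,0],[0,0,0],[0,0,0]],"grip":[15,15,20,24,28,32,38,44,50,55,60,60,60,60,60,60,60]}'
python3 - <<'E'
from h import *
im=vision.read_camera("side")[:,:,::-1];a=cv2.resize(im[210:320,280:400],(480,440),interpolation=3)
im=vision.read_camera("scene")[:,:,::-1];b=cv2.resize(im[210:365,250:400],(426,440),interpolation=3)
cv2.imwrite("pics/g4.png",cv2.resize(np.hstack([a,b]),(800,389)))
o=readout.observe(); print(o["ee_pos"],o["force"])
E
```

```text
t: 9.6
ee_pos: [586.3, 16.0, 207.2]
eef_rot: [0.003, 0.707, 0.707, 0.003]
force: [0.4, 1.3, -0.3]
width: 0.702
grip_force: 0.0
[584.22706743  16.007092   203.0879776 ] [0.48185178 0.38855873 0.04278102]
```

View pics/g4.png

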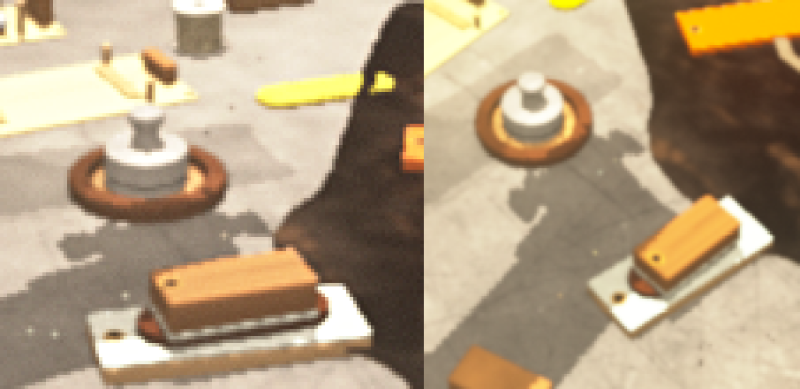

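The weight stands upright in the dish recess, and the caul is exposed, square on the strap and board. Next is a wrist look at the caul, measured by mask.

```bash
python3 -m inch '{"linear":[[-40,0,-20],[-85,0,-35],[-130,0,-35],[-160,0,-35],[-166,0,-35],[-166,0,-35],[-166,0,-35]],"rot":[[0,0,0],[0,0,0],[0,0,0],[0,0,0],[0,0,0],[0,0,0],[0,0,0]],"grip":[70,70,70,70,70,70,70]}'
cat >> h.py <<'E'
def fit(im,i,z,lo,hi,near,minA=300,k=3):
    "minAreaRect (world mm) of the colour blob holding/nearest the pixel of `near`"
    hsv=cv2.cvtColor(im,cv2.COLOR_BGR2HSV); m=cv2.inRange(hsv,lo,hi)
    m=cv2.morphologyEx(m,cv2.MORPH_OPEN,np.ones((k,k)))
    p=proj(i,near); cs=[c for c in cv2.findContours(m,0,cv2.CHAIN_APPROX_NONE)[0] if cv2.contourArea(c)>minA]
    c=max(cs,key=lambda c:cv2.pointPolygonTest(c,tuple(map(float,p)),True))
    P=np.float32([ray(i,*q[0],z)[:2] for q in c]); (cx,cy),(a,b),t=cv2.minAreaRect(P)
    bx=cv2.boxPoints(((cx,cy),(a,b),t)); e=max((bx[1]-bx[0],bx[2]-bx[1]),key=np.linalg.norm)
    yaw=(np.degrees(np.arctan2(e[1],e[0]))+90)%180-90
    print("centre",np.round((cx,cy),1),"size",np.round(sorted((a,b)),1),"long-axis yaw",round(float(yaw),1)); return c
E
python3 - <<'E'
from h import *
i=vision.camera_info("wrist"); im=vision.read_camera("wrist")[:,:,::-1].copy(); cv2.imwrite("pics/w2.png",im); np.savez("w2",**i)
hsv=cv2.cvtColor(im,cv2.COLOR_BGR2HSV)
for X in [(575,-190,48),(560,-180,48),(590,-200,48),(530,-188,24),(515,-170,16),(640,-215,16),(600,-100,0)]:
    p=proj(i,X).astype(int); print(X,p,hsv[p[1],p[0]])
fit(im,i,48,(5,120,60),(20,255,255),(575,-190,48))
cv2.imwrite("pics/w2c.png",cv2.resize(im[150:350,220:420],(600,600),interpolation=3))
E
```

```text
t: 10.4
ee_pos: [583.8, -148.3, 236.0]
eef_rot: [-0.001, 0.707, 0.708, -0.0]
force: [0.3, 0.6, -1.0]
width: 0.819
grip_force: 0.0
(575, -190, 48) [308 254] [ 17 149 248]
(560, -180, 48) [293 244] [ 19 142 252]
(590, -200, 48) [323 263] [ 14 159 186]
(530, -188, 24) [266 244] [ 11 168 182]
(515, -170, 16) [253 226] [ 30   1 255]
(640, -215, 16) [368 265] [ 25  26 231]
(600, -100, 0) [332 158] [ 16  43 201]
centre [ 581.2 -189.3] size [42.  98.2] long-axis yaw 2.2
```

View pics/w2c.png

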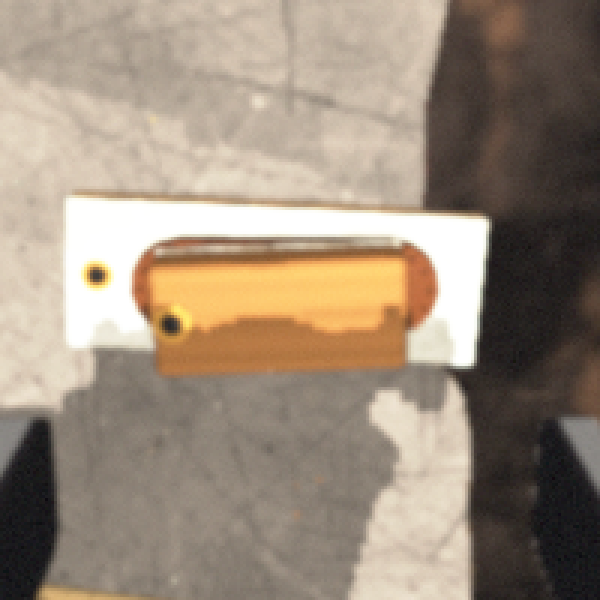

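The crop shows the caul top corners at about (150,265), (158,375), (407,368) and (405,258) in crop pixels, with the strap ends showing at both sides.

Run:
```python
from h import *
i=dict(np.load("w2.npz"))
f=lambda a,b,z: ray(i,220+a/3,150+b/3,z)[:2]
def r(n,q,z):
    P=np.array([f(*p,z) for p in q]); d=P[2]+P[3]-P[0]-P[1]
    print(n,np.round(P.mean(0),1),"len",np.round(np.linalg.norm(d)/2,1),"wid",np.round(np.linalg.norm(P[1]+P[2]-P[0]-P[3])/2,1),"yaw",np.round(np.degrees(np.arctan2(d[1],d[0])),2))
r("caul",[(151,262),(158,375),(407,369),(405,256)],48)
r("board",[(66,196),(66,346),(475,366),(489,216)],16)
a,b=f(132,278,24),f(438,284,24); print(a,b,(a+b)/2)
```

```text
caul [ 579.9 -191.3] len 83.7 wid 39.9 yaw 1.58
board [ 577.4 -189.9] len 150.7 wid 57.2 yaw -2.78
[ 527.15539986 -185.68693538] [ 635.41525383 -187.68912578] [ 581.28532685 -186.68803058]
```

Before picking up the caul, I'll look at all the rests from above with the hand empty.

```bash
python3 -m inch '{"linear":[[45,-5,-10],[95,-10,-20],[145,-20,-20],[195,-30,-20],[245,-40,-20],[295,-50,-20],[345,-50,-20],[395,-50,-20],[430,-50,-20],[440,-50,-20],[440,-50,-20],[440,-50,-20]],"rot":[[0,0,0],[0,0,0],[0,0,0],[0,0,0],[0,0,0],[0,0,0],[0,0,0],[0,0,0],[0,0,0],[0,0,0],[0,0,0],[0,0,0]],"grip":[70,70,70,70,70,70,70,70,70,70,70,70]}'
python3 - <<'E'
from h import *
i=vision.camera_info("wrist"); im=vision.read_camera("wrist")[:,:,::-1]; cv2.imwrite("pics/w3.png",im); np.savez("w3",**i)
E
python3 -m inch '{"linear":[[-50,0,0],[-100,0,0],[-150,0,0],[-200,0,0],[-250,0,0],[-300,0,0],[-350,0,0],[-400,0,0],[-450,0,0],[-500,0,0],[-550,0,0],[-600,0,0],[-630,0,0],[-630,0,0],[-630,0,0]],"rot":[[0,0,0],[0,0,0],[0,0,0],[0,0,0],[0,0,0],[0,0,0],[0,0,0],[0,0,0],[0,0,0],[0,0,0],[0,0,0],[0,0,0],[0,0,0],[0,0,0],[0,0,0]],"grip":[70,70,70,70,70,70,70,70,70,70,70,70,70,70,70]}'
python3 - <<'E'
from h import *
i=vision.camera_info("wrist"); im=vision.read_camera("wrist")[:,:,::-1]; cv2.imwrite("pics/w4.png",im); np.savez("w4",**i)
j=dict(np.load("w3.npz")); a=cv2.imread("pics/w3.png")
A=topdown(a,j,(530,265),150,4,n=420); B=topdown(im,i,(502,-373),105,4,n=380)
cv2.imwrite("pics/rests.png",np.hstack([A,np.pad(B,((0,40),(0,0),(0,0)))]))
E
```

```text
t: 11.65
ee_pos: [533.7, 289.3, 256.6]
eef_rot: [0.0, 0.707, 0.707, -0.001]
force: [0.5, -0.8, 0.5]
width: 0.819
grip_force: 0.0
t: 13.2
ee_pos: [532.4, -341.5, 256.7]
eef_rot: [-0.0, 0.708, 0.706, -0.0]
force: [-0.4, 1.9, 0.5]
width: 0.815
grip_force: 0.0
```

View pics/rests.png

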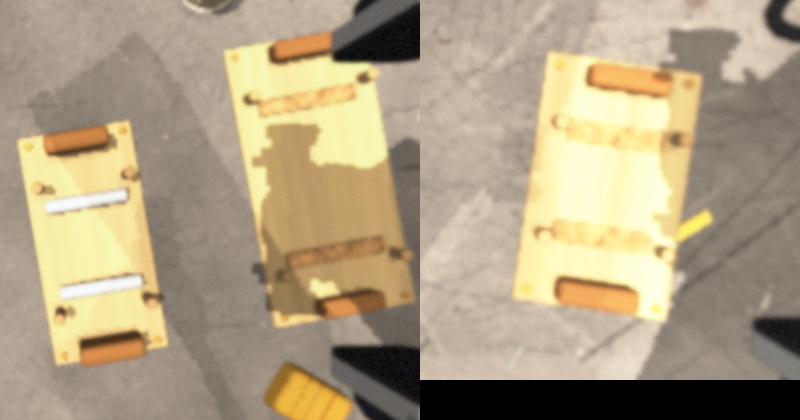

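The top-down view shows:
- **Rack:** corners (18,140), (131,121), (167,344), (57,365). Centre (507,348.5), yaw 9.5°.
- **Board rest:** opposite corners (226,50), (413,298). Centre (555.5,187), yaw 10°.
- **Caul rest:** corners (549,52), (701,74), (667,321), (514,298). Centre (504,-372), yaw -8°.

The lengths match the sizes given. On to the caul.

```bash
python3 -m inch '{"linear":[[20,6,0],[50,16,0],[80,26,0],[110,36,10],[140,46,30],[149,46,50],[149,46,70],[149,46,90],[149,46,110],[149,46,130],[149,46,150],[149,46,150],[149,46,150],[149,46,150]],"rot":[[0,0,8],[0,0,16],[0,0,24],[0,0,32],[0,0,40],[0,0,48],[0,0,56],[0,0,64],[0,0,72],[0,0,80],[0,0,88],[0,0,89],[0,0,89],[0,0,89]],"grip":[70,70,70,70,70,70,70,70,70,70,70,70,70,70]}'
python3 - <<'E'
from h import *
i=vision.camera_info("wrist"); im=vision.read_camera("wrist")[:,:,::-1].copy(); cv2.imwrite("pics/w5.png",im); np.savez("w5",**i)
for X in [(580,-190,48)]: print(proj(i,X))
fit(im,i,48,(5,110,60),(22,255,255),(580,-190,48)); o=readout.observe(); print(o["ee_pos"],o["joint_pos"])
E
```

```text
t: 14.65
ee_pos: [580.6, -190.8, 108.1]
eef_rot: [0.0, 1.0, 0.011, 0.001]
force: [-0.1, 0.2, 0.1]
width: 0.818
grip_force: 0.0
[317.76952801 261.76888739]
centre [ 576.4 -192.5] size [38.6 95.5] long-axis yaw 2.3
[ 580.60235093 -190.97931934  108.14733891] [-0.04471305  0.66905334  0.46964993  1.77796317 -0.4069507   0.79005413
 -0.92240383]
```

```bash
python3 -m inch '{"linear":[[0,1,25],[0,1,50],[0,1,62],[0,1,68],[0,1,70],[0,1,70],[0,1,70],[0,1,70],[0,1,70],[0,1,70],[0,1,70],[0,1,70],[0,1,70],[0,1,68],[0,1,64],[0,1,58],[0,1,50],[0,1,50],[0,1,50]],"rot":[[0,0,0],[0,0,0],[0,0,0],[0,0,0],[0,0,0],[0,0,0],[0,0,0],[0,0,0],[0,0,0],[0,0,0],[0,0,0],[0,0,0],[0,0,0],[0,0,0],[0,0,0],[0,0,0],[0,0,0],[0,0,0],[0,0,0]],"grip":[70,70,70,70,70,60,50,45,35,30,30,30,30,30,30,30,30,30,30]}'
python3 - <<'E'
from h import *
i=vision.camera_info("wrist"); im=vision.read_camera("wrist")[:,:,::-1].copy(); cv2.imwrite("pics/w6.png",im); np.savez("w6",**i)
im=vision.read_camera("side")[:,:,::-1];cv2.imwrite("pics/s6.png",im)
E
```

```text
t: 16.6
ee_pos: [580.2, -192.0, 57.2]
eef_rot: [0.0, 1.0, 0.009, 0.0]
force: [0.5, -0.3, -0.9]
width: 0.449
grip_force: 60.2
```

Caul gripped (about 38 mm, 60 N). Carrying it to its rest.

```bash
python3 -m inch '{"linear":[[0,10,-15],[-15,40,-25],[-35,80,-25],[-55,120,-25],[-70,155,-25],[-78,172,-25],[-79,178,-15],[-79,178.5,-5],[-79,178.5,0],[-79,178.5,0],[-79,178.5,0]],"rot":[[0,0,0],[0,0,3],[0,0,6],[0,0,8],[0,0,9],[0,0,9],[0,0,9],[0,0,9],[0,0,9],[0,0,9],[0,0,9]],"grip":[30,30,30,30,30,30,30,30,30,30,30]}'
python3 - <<'E'
from h import *
i=vision.camera_info("wrist"); im=vision.read_camera("wrist")[:,:,::-1].copy(); cv2.imwrite("pics/w7.png",im); np.savez("w7",**i)
s=vision.read_camera("scene")[:,:,::-1]
a=cv2.resize(s[340:460,330:460],(400,370),interpolation=3); b=cv2.resize(im,(400,300))
cv2.imwrite("pics/p7.png",np.hstack([a,np.pad(b,((0,70),(0,0),(0,0)))]))
E
```

```text
t: 17.8
ee_pos: [504.8, -370.5, 56.4]
eef_rot: [-0.0, 0.998, -0.069, -0.0]
force: [0.2, -0.1, -0.1]
width: 0.45
grip_force: 60.2
```

View pics/p7.png

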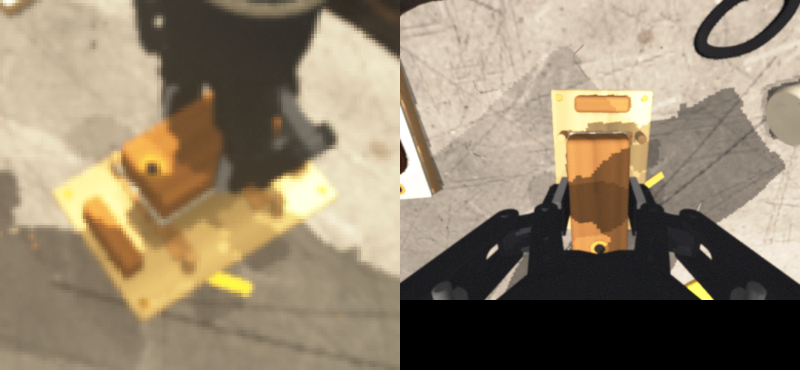

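The wrist view shows the caul over the rest, lengthwise between the pegs, with its far top edge at full-frame pixel (320,219). One check of its offset against that edge.

Run:
```python
from h import *
i=dict(np.load("w7.npz"))
c=np.array([504,-372]);u=np.array([np.cos(np.radians(-8)),np.sin(np.radians(-8))]);n=np.array([-u[1],u[0]])
for nm,p,z in [("far top edge mid",(320,219),66),("far L",(270,219),66),("far R",(368,217),66),("foot far edge L",(243,145),4),("foot far R",(404,146),4)]:
    d=ray(i,*p,z)[:2]-c; print(nm,np.round(d@u,1),np.round(d@n,1))
```

```text
far top edge mid 43.9 1.6
far L 43.8 20.3
far R 44.7 -16.3
foot far edge L 68.4 42.1
foot far R 68.1 -42.8
```

```bash
python3 -m inch '{"linear":[[-1,1.5,8],[-1,1.5,16],[-1,1.5,24],[-1,1.5,29],[-1,1.5,31],[-1,1.5,32],[-1,1.5,32.5],[-1,1.5,32.5]],"rot":[[0,0,0],[0,0,0],[0,0,0],[0,0,0],[0,0,0],[0,0,0],[0,0,0],[0,0,0]],"grip":[30,30,30,30,30,30,30,30]}'
```

```text
t: 18.7
ee_pos: [503.1, -373.3, 24.5]
eef_rot: [0.0, 0.998, -0.07, 0.0]
force: [0.1, -0.2, -1.4]
width: 0.45
grip_force: 60.3
```

```bash
python3 -m inch '{"linear":[[0,0,0.5],[0,0,1],[0,0,1],[0,0,1]],"rot":[[0,0,0],[0,0,0],[0,0,0],[0,0,0]],"grip":[30,30,30,30]}'
```

```text
t: 19.1
ee_pos: [503.0, -373.2, 23.3]
eef_rot: [0.0, 0.998, -0.07, 0.0]
force: [0.8, 0.2, -0.4]
width: 0.448
grip_force: 60.3
```

```bash
python3 -m inch '{"linear":[[0,0,0.5],[0,0,1],[0,0,1],[0,0,1]],"rot":[[0,0,0],[0,0,0],[0,0,0],[0,0,0]],"grip":[30,30,30,30]}'
```

```text
t: 19.5
ee_pos: [503.0, -373.2, 22.8]
eef_rot: [-0.0, 0.998, -0.07, 0.0]
force: [-1.1, 1.5, 5.8]
width: 0.456
grip_force: 61.0
```

```bash
python3 -m inch '{"linear":[[0,0,0.5],[0,0,0.5],[0,0,0.5]],"rot":[[0,0,0],[0,0,0],[0,0,0]],"grip":[30,30,30]}'
```

```text
t: 19.8
ee_pos: [503.0, -373.2, 22.8]
eef_rot: [-0.0, 0.998, -0.07, 0.0]
force: [-2.2, 2.4, 10.3]
width: 0.457
grip_force: 61.6
```

```bash
python3 -m inch '{"linear":[[0,0,-1],[0,0,-1],[0,0,-1],[0,0,-1],[0,0,-1],[0,0,-5],[0,0,-15],[0,0,-40],[0,0,-80],[10,-40,-110],[25,-90,-120],[40,-140,-120],[50,-180,-120],[51,-195,-120],[51,-195,-120],[51,-195,-120]],"rot":[[0,0,0],[0,0,0],[0,0,0],[0,0,0],[0,0,0],[0,0,0],[0,0,0],[0,0,0],[0,0,0],[0,0,0],[0,0,-3],[0,0,-6],[0,0,-7],[0,0,-7],[0,0,-7],[0,0,-7]],"grip":[30,40,46,52,52,52,52,52,52,52,70,70,70,70,70,70]}'
python3 - <<'E'
from h import *
i=vision.camera_info("wrist"); im=vision.read_camera("wrist")[:,:,::-1].copy(); cv2.imwrite("pics/w8.png",im); np.savez("w8",**i)
s=vision.read_camera("scene")[:,:,::-1]; cv2.imwrite("pics/s8.png",s)
hsv=cv2.cvtColor(im,cv2.COLOR_BGR2HSV)
for X in [(580,-187,24),(560,-180,24),(620,-195,24),(580,-213,16)]:
    p=proj(i,X).astype(int); print(X,p,hsv[p[1],p[0]])
fit(im,i,24,(0,70,20),(20,255,190),(580,-187,24))
T=topdown(im,i,(580,-190),90,24,n=440); S=cv2.resize(s[340:460,330:460],(360,332),interpolation=3)
cv2.imwrite("pics/p8.png",np.hstack([T,np.pad(S,((0,108),(0,0),(0,0)))]))
E
```

```text
t: 21.4
ee_pos: [580.2, -188.2, 142.4]
eef_rot: [0.001, 1.0, -0.009, 0.0]
force: [0.3, -1.1, 0.5]
width: 0.82
grip_force: 0.0
(580, -187, 24) [317 233] [ 12 178  79]
(560, -180, 24) [308 258] [ 11 168 170]
(620, -195, 24) [327 181] [ 11 160 164]
(580, -213, 16) [350 230] [ 22  25 232]
centre [ 591.  -189.5] size [34.3 89.2] long-axis yaw 0.2
```

View pics/p8.png

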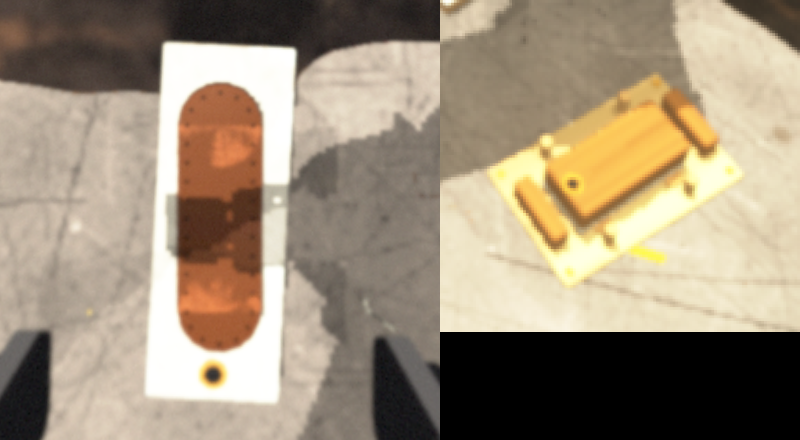

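The caul lies flat in its rest. The strap is centred at (581,-190) with yaw about 0. Descending narrow, then feeling for the board.

```bash
python3 -m inch '{"linear":[[1,2,35],[1,2,70],[1,2,95],[1,2,105],[1,2,110],[1,2,112],[1,2,112],[1,2,112]],"rot":[[0,0,-1],[0,0,-1],[0,0,-1],[0,0,-1],[0,0,-1],[0,0,-1],[0,0,-1],[0,0,-1]],"grip":[60,50,46,46,46,46,46,46]}'
```

```text
t: 22.3
ee_pos: [582.2, -189.5, 30.9]
eef_rot: [0.0, 1.0, -0.0, 0.001]
force: [0.1, 0.3, 0.0]
width: 0.542
grip_force: 0.0
```

```bash
python3 -m inch '{"linear":[[0,0,1],[0,0,2],[0,0,3],[0,0,3],[0,0,3]],"rot":[[0,0,0],[0,0,0],[0,0,0],[0,0,0],[0,0,0]],"grip":[46,46,46,46,46]}'
```

```text
t: 22.8
ee_pos: [581.5, -189.2, 26.7]
eef_rot: [0.0, 1.0, 0.0, -0.0]
force: [0.1, -0.0, -0.3]
width: 0.542
grip_force: 0.0
```

```bash
python3 -m inch '{"linear":[[0,0,1],[0,0,2],[0,0,2],[0,0,2]],"rot":[[0,0,0],[0,0,0],[0,0,0],[0,0,0]],"grip":[46,46,46,46]}'
```

```text
t: 23.2
ee_pos: [581.5, -189.2, 24.7]
eef_rot: [0.0, 1.0, -0.0, -0.0]
force: [-1.2, -0.3, -0.7]
width: 0.54
grip_force: 0.0
```

```bash
python3 -m inch '{"linear":[[0,0,0.5],[0,0,1],[0,0,1],[0,0,1]],"rot":[[0,0,0],[0,0,0],[0,0,0],[0,0,0]],"grip":[46,46,46,46]}'
```

```text
t: 23.6
ee_pos: [581.5, -189.2, 23.8]
eef_rot: [0.0, 1.0, 0.0, -0.0]
force: [0.3, 0.4, -1.1]
width: 0.534
grip_force: 0.0
```

```bash
python3 -m inch '{"linear":[[0,0,0.5],[0,0,1],[0,0,1],[0,0,1]],"rot":[[0,0,0],[0,0,0],[0,0,0],[0,0,0]],"grip":[46,46,46,46]}'
```

```text
t: 24.0
ee_pos: [581.5, -189.2, 22.8]
eef_rot: [-0.0, 1.0, -0.0, -0.0]
force: [0.1, -0.9, 0.4]
width: 0.536
grip_force: 0.0
```

```bash
python3 -m inch '{"linear":[[0,0,0.5],[0,0,1],[0,0,1],[0,0,1]],"rot":[[0,0,0],[0,0,0],[0,0,0],[0,0,0]],"grip":[46,46,46,46]}'
```

```text
t: 24.4
ee_pos: [581.6, -189.2, 21.8]
eef_rot: [-0.0, 1.0, 0.0, 0.0]
force: [-1.1, 0.6, 1.0]
width: 0.536
grip_force: 0.6
```

Contact is just starting, so the tips are at about z=16. I'll raise 2 mm and close, because the pads swing forward as they shut.

```bash
python3 -m inch '{"linear":[[0,0,-2],[0,0,-2],[0,0,-2],[0,0,-2],[0,0,-2],[0,0,-2],[0,0,-2],[0,0,-2],[0,0,-2],[0,0,-2]],"rot":[[0,0,0],[0,0,0],[0,0,0],[0,0,0],[0,0,0],[0,0,0],[0,0,0],[0,0,0],[0,0,0],[0,0,0]],"grip":[44,42,40,38,34,28,28,28,28,28]}'
```

```text
t: 25.4
ee_pos: [581.6, -189.3, 24.1]
eef_rot: [-0.0, 1.0, -0.0, 0.0]
force: [-1.2, -0.2, 5.7]
width: 0.394
grip_force: 59.6
```

```bash
python3 -m inch '{"linear":[[0,0,-1],[0,0,-3],[0,0,-6],[0,0,-12],[0,0,-20],[0,0,-30],[0,0,-40],[0,0,-40],[0,0,-40]],"rot":[[0,0,0],[0,0,0],[0,0,0],[0,0,0],[0,0,0],[0,0,0],[0,0,0],[0,0,0],[0,0,0]],"grip":[28,28,28,28,28,28,28,28,28]}'
python3 - <<'E'
from h import *
i=vision.camera_info("wrist"); im=vision.read_camera("wrist")[:,:,::-1].copy(); cv2.imwrite("pics/w9.png",im); np.savez("w9",**i)
s=vision.read_camera("side")[:,:,::-1]; cv2.imwrite("pics/s9.png",s)
def cnt(im,i):
    hsv=cv2.cvtColor(im,cv2.COLOR_BGR2HSV); 
    for X in [(640,-190,16),(600,-190,16),(610,-190,16),(620,-190,64),(630,-190,64)]:
        p=proj(i,X).astype(int); print(X,p,hsv[p[1],p[0]])
cnt(im,i); o=readout.observe(); z=o["ee_pos"][2]
# strap far tip: along the strap's mid column, run of brown
hsv=cv2.cvtColor(im,cv2.COLOR_BGR2HSV); u=int(proj(i,(620,-189,z))[0])
m=cv2.inRange(hsv,(3,90,30),(18,255,220)); v=np.where(m[:,u])[0]; print(u,v.min(),v.max(),np.split(v,np.where(np.diff(v)>1)[0]+1)[0][[0,-1]])
E
```

```text
t: 26.3
ee_pos: [581.8, -189.2, 64.2]
eef_rot: [0.0, 1.0, 0.0, 0.0]
force: [0.2, -0.2, -0.6]
width: 0.396
grip_force: 59.7
(640, -190, 16) [320 164] [ 30   1 255]
(600, -190, 16) [320 237] [ 11 159 239]
(610, -190, 16) [320 220] [ 10 163 181]
(620, -190, 64) [321 225] [ 11 163 182]
(630, -190, 64) [321 201] [ 10 159 188]
319 1 406 [1 1]
```

Run:
```python
from h import *
i=dict(np.load("w9.npz")); im=cv2.imread("pics/w9.png"); hsv=cv2.cvtColor(im,cv2.COLOR_BGR2HSV)
m=cv2.inRange(hsv,(3,90,30),(18,255,255)); 
for u in (300,320,340):
    v=np.where(m[:,u])[0]; r=[x for x in np.split(v,np.where(np.diff(v)>2)[0]+1) if x[0]<=215<=x[-1]]
    print(u,r[0][[0,-1]] if r else None, np.round(ray(i,u,r[0][0],60),1) if r else '')
for v in (225,235): 
    x=np.where(m[v,200:440])[0]+200; print(v,x[0],x[-1],np.round(ray(i,x[0],v,64),1),np.round(ray(i,x[-1],v,64),1))
s=cv2.imread("pics/s9.png"); j=vision.camera_info("side")
print("side px of strap ends if level", proj(j,(525.5,-190,60)),proj(j,(637.5,-190,60)))
h=cv2.cvtColor(s,cv2.COLOR_BGR2HSV); ms=cv2.inRange(h,(0,90,20),(18,255,200))
for x in range(290,385,8):
    y=np.where(ms[225:300,x])[0]+225; print(x,y[:1],y[-1:],len(y),end=" | ")
```

```text
300 [189 403] [ 634.2 -181.2   60. ]
320 [184 406] [ 636.2 -189.3   60. ]
340 [190 402] [ 633.8 -197.5   60. ]
225 277 360 [ 620.2 -171.9   64. ] [ 620.2 -205.6   64. ]
235 276 360 [ 615.9 -171.3   64. ] [ 615.9 -205.7   64. ]
side px of strap ends if level [318.68273708 284.50318699] [374.19309024 277.07429173]
290 [] [] 0 | 298 [] [] 0 | 306 [254] [269] 12 | 314 [265] [271] 7 | 322 [226] [287] 25 | 330 [264] [288] 20 | 338 [258] [287] 20 | 346 [238] [238] 1 | 354 [] [] 0 | 362 [270] [289] 17 | 370 [265] [289] 20 | 378 [247] [290] 38 |
```

The strap is held level and centred on the tool (offset about 1 mm). Carrying it high over the weight to the rack.

```bash
python3 -m inch '{"linear":[[0,0,-25],[0,-10,-55],[-5,-40,-75],[-10,-80,-80],[-16,-120,-80],[-22,-160,-80],[-28,-200,-80],[-34,-240,-80],[-40,-280,-80],[-46,-320,-80],[-52,-360,-80],[-58,-400,-80],[-64,-440,-80],[-70,-480,-70],[-74,-515,-50],[-74,-533,-30],[-74,-537.5,-10],[-74,-537.5,0],[-74,-537.5,0],[-74,-537.5,0]],"rot":[[0,0,0],[0,0,0],[0,0,0],[0,0,0],[0,0,0],[0,0,0],[0,0,-1],[0,0,-2],[0,0,-3],[0,0,-4],[0,0,-5],[0,0,-6],[0,0,-7],[0,0,-8],[0,0,-9],[0,0,-9.5],[0,0,-9.5],[0,0,-9.5],[0,0,-9.5],[0,0,-9.5]],"grip":[28,28,28,28,28,28,28,28,28,28,28,28,28,28,28,28,28,28,28,28]}'
python3 - <<'E'
from h import *
i=vision.camera_info("wrist"); im=vision.read_camera("wrist")[:,:,::-1].copy(); cv2.imwrite("pics/w10.png",im); np.savez("w10",**i)
hsv=cv2.cvtColor(im,cv2.COLOR_BGR2HSV); m=cv2.inRange(hsv,(3,90,30),(18,255,255)); f=cv2.inRange(hsv,(18,50,120),(32,200,255))
c=np.array([506.8,348.4]);a=np.radians(9.5);U=np.array([np.cos(a),np.sin(a)]);N=np.array([-U[1],U[0]])
u=320
for u in (300,320,340):
    v=np.where(m[:,u])[0]; print(u,[(x[0],x[-1]) for x in np.split(v,np.where(np.diff(v)>2)[0]+1) if len(x)>4])
for X in [(69,31),(69,-31),(82,41),(82,-41)]:
    w=c+X[0]*U+X[1]*N; print(X,proj(i,(*w,5)))
for v in (225,235):
    x=np.where(m[v,200:440])[0]+200; l,r=[(ray(i,k,v,64)[:2]-c) for k in (x[0],x[-1])]; print(v,x[0],x[-1],l@N,r@N)
for v in (100,110,120):
    x=np.where(f[v,150:500])[0]+150; print("foot",v,x[0],x[-1],[float((ray(i,k,v,5)[:2]-c)@N) for k in (x[0],x[-1])])
E
```

```text
t: 28.4
ee_pos: [508.1, 347.3, 64.2]
eef_rot: [0.0, 0.997, 0.082, 0.0]
force: [0.7, -0.2, -0.4]
width: 0.397
grip_force: 60.0
300 [(np.int64(127), np.int64(156)), (np.int64(186), np.int64(403))]
320 [(np.int64(127), np.int64(156)), (np.int64(182), np.int64(406))]
340 [(np.int64(127), np.int64(156)), (np.int64(179), np.int64(402))]
(69, 31) [259.51636758 145.09630341]
(69, -31) [373.05819758 144.94685102]
(82, 41) [239.61080868 120.01169068]
(82, -41) [392.84647676 119.79771509]
225 246 385 28.295669103378117 -28.154842698057827
235 247 385 28.14808510709983 -28.387969426735825Traceback (most recent call last):
  File "<stdin>", line 13, in <module>
IndexError: index 0 is out of bounds for axis 0 with size 0
```

```bash
python3 - <<'E'
from h import *
i=dict(np.load("w10.npz"))
c=np.array([506.8,348.4]);a=np.radians(9.5);U=np.array([np.cos(a),np.sin(a)])
print("tip",(ray(i,320,183,60)[:2]-c)@U,"stop inner top",(ray(i,320,156,36)[:2]-c)@U,"stop outer base",(ray(i,320,127,5)[:2]-c)@U,"stop outer top",(ray(i,320,127,36)[:2]-c)@U)
im=cv2.imread("pics/w10.png");hsv=cv2.cvtColor(im,cv2.COLOR_BGR2HSV)
print([(u,hsv[205,u].tolist()) for u in range(240,400,8)])
E
python3 -m inch '{"linear":[[0,-1,8],[0,-1,16],[0,-1,24],[0,-1,29],[0,-1,31],[0,-1,32],[0,-1,32],[0,-1,32]],"rot":[[0,0,0],[0,0,0],[0,0,0],[0,0,0],[0,0,0],[0,0,0],[0,0,0],[0,0,0]],"grip":[28,28,28,28,28,28,28,28]}'
```

```text
tip 56.03287557229529 stop inner top 65.1290234407681 stop outer base 78.37801449683747 stop outer top 77.92211268580094
[(240, [16, 43, 132]), (248, [16, 128, 225]), (256, [16, 127, 200]), (264, [19, 114, 233]), (272, [22, 104, 243]), (280, [18, 118, 212]), (288, [11, 165, 125]), (296, [10, 168, 123]), (304, [11, 166, 123]), (312, [10, 171, 122]), (320, [10, 161, 125]), (328, [11, 176, 120]), (336, [11, 168, 120]), (344, [10, 162, 121]), (352, [11, 181, 114]), (360, [19, 116, 145]), (368, [19, 109, 133]), (376, [16, 125, 220]), (384, [18, 122, 218]), (392, [15, 44, 164])]
t: 29.25
ee_pos: [507.6, 349.4, 32.0]
eef_rot: [-0.0, 0.997, 0.083, 0.0]
force: [0.4, -0.5, -0.3]
width: 0.395
grip_force: 60.0
```

Tip at 56 mm and stop at 65 mm from the centre, as it should be. Last few millimetres.

```bash
python3 -m inch '{"linear":[[0,0,0.5],[0,0,1],[0,0,1.5],[0,0,1.5],[0,0,1.5]],"rot":[[0,0,0],[0,0,0],[0,0,0],[0,0,0],[0,0,0]],"grip":[28,28,28,28,28]}'
```

```text
t: 29.75
ee_pos: [507.4, 349.3, 30.3]
eef_rot: [0.0, 0.997, 0.083, -0.0]
force: [-0.0, -0.6, -1.1]
width: 0.397
grip_force: 60.0
```

```bash
python3 -m inch '{"linear":[[0,0,0.5],[0,0,1],[0,0,1],[0,0,1]],"rot":[[0,0,0],[0,0,0],[0,0,0],[0,0,0]],"grip":[28,28,28,28]}'
```

```text
t: 30.15
ee_pos: [507.5, 349.3, 30.1]
eef_rot: [-0.0, 0.997, 0.083, 0.0]
force: [-2.1, -0.8, 8.9]
width: 0.394
grip_force: 61.0
```

```bash
python3 -m inch '{"linear":[[0,0,-0.5],[0,0,-0.5],[0,0,-0.5],[0,0,-0.5],[0,0,-0.5],[0,0,-0.5],[0,0,-4],[0,0,-15],[0,0,-40],[0,0,-80],[0,0,-120],[0,0,-120],[0,0,-120]],"rot":[[0,0,0],[0,0,0],[0,0,0],[0,0,0],[0,0,0],[0,0,0],[0,0,0],[0,0,0],[0,0,0],[0,0,0],[0,0,0],[0,0,0],[0,0,0]],"grip":[30,36,42,46,50,50,50,50,50,50,60,75,75]}'
python3 - <<'E'
from h import *
i=vision.camera_info("wrist"); im=vision.read_camera("wrist")[:,:,::-1].copy(); cv2.imwrite("pics/w11.png",im); np.savez("w11",**i)
fit(im,i,30,(0,140,30),(13,255,190),(507,349,30))
hsv=cv2.cvtColor(im,cv2.COLOR_BGR2HSV)
for X in [(507,349,30),(540,350,30),(480,345,30),(510,330,30)]:
    p=proj(i,X).astype(int); print(X,p,hsv[p[1],p[0]])
E
```

```text
t: 31.45
ee_pos: [507.8, 349.6, 150.9]
eef_rot: [-0.001, 0.997, 0.083, 0.001]
force: [0.1, -0.6, -0.8]
width: 0.876
grip_force: 0.0
centre [506.6 349.5] size [ 34.  110.5] long-axis yaw 9.5
(507, 349, 30) [319 234] [ 10 176  71]
(540, 350, 30) [325 192] [ 11 174 120]
(480, 345, 30) [318 266] [ 11 169  98]
(510, 330, 30) [344 234] [ 18 114 145]
```

```bash
python3 -m inch '{"linear":[[0,40,0],[0,85,0],[-2,130,0],[-4,175,0],[-6,220,0],[-8,265,0],[-10,310,0],[-12,355,0],[-14,400,0],[-17,445,5],[-19,490,15],[-20,525,25],[-20,540,35],[-20,543,40],[-20,543,40],[-20,543,40]],"rot":[[0,0,0],[0,0,1],[0,0,2],[0,0,3],[0,0,4],[0,0,5],[0,0,6],[0,0,7],[0,0,8],[0,0,9],[0,0,10],[0,0,11],[0,0,12],[0,0,12],[0,0,12],[0,0,12]],"grip":[75,75,75,75,75,75,75,75,75,75,75,75,75,75,75,75]}'
python3 - <<'E'
from h import *
i=vision.camera_info("wrist"); im=vision.read_camera("wrist")[:,:,::-1].copy(); cv2.imwrite("pics/w12.png",im); np.savez("w12",**i)
fit(im,i,16,(0,0,215),(180,35,255),(577,-190,16))
fit(im,i,16,(0,0,200),(180,40,255),(577,-190,16),k=5)
print([proj(i,(*p,16)).round() for p in [(502,-161),(502,-218),(652,-222),(652,-165)]])
E
```

```text
t: 33.1
ee_pos: [577.3, -187.4, 109.0]
eef_rot: [-0.001, 1.0, -0.021, -0.0]
force: [0.0, 0.2, -0.6]
width: 0.88
grip_force: 0.0
centre [ 619.  -192.3] size [55.1 64.2] long-axis yaw -2.7
centre [ 618.7 -192.3] size [55.6 65. ] long-axis yaw -2.7
[array([289., 339.]), array([363., 336.]), array([369., 129.]), array([279., 133.])]
```

The strap lies dead centre in the rack at (506.6,349.5), yaw 9.5°. The board is at (576.3,-190.3), yaw -2.7°. Going down to grip it.

```bash
python3 -c "
from cell import readout;print(readout.observe()['ee_pos'])"; python3 -m inch '{"linear":[[-1,1.5,30],[-1,1.5,60],[-1,1.5,80],[-1,1.5,90],[-1,1.5,95],[-1,1.5,96],[-1,1.5,96],[-1,1.5,96]],"rot":[[0,0,0],[0,0,0],[0,0,0],[0,0,0],[0,0,0],[0,0,0],[0,0,0],[0,0,0]],"grip":[75,75,75,75,75,75,75,75]}'
```

```text
[ 577.56045975 -187.42074303  109.33756   ]
t: 33.95
ee_pos: [576.8, -191.2, 14.3]
eef_rot: [0.0, 1.0, -0.022, 0.001]
force: [0.1, -0.9, -0.5]
width: 0.878
grip_force: 0.0
```

```bash
python3 -m inch '{"linear":[[0,0,0],[0,0,0],[0,0,0],[0,0,0],[0,0,0],[0,0,0],[0,0,0],[0,0,0],[0,0,-2],[0,0,-6],[0,0,-14],[0,0,-24],[0,0,-40],[0,0,-50],[0,0,-50],[0,0,-50]],"rot":[[0,0,0],[0,0,0],[0,0,0],[0,0,0],[0,0,0],[0,0,0],[0,0,0],[0,0,0],[0,0,0],[0,0,0],[0,0,0],[0,0,0],[0,0,0],[0,0,0],[0,0,0],[0,0,0]],"grip":[70,65,60,56,50,46,46,46,46,46,46,46,46,46,46,46]}'
python3 - <<'E'
from h import *
i=vision.camera_info("wrist"); im=vision.read_camera("wrist")[:,:,::-1].copy(); cv2.imwrite("pics/w13.png",im); np.savez("w13",**i)
e=readout.observe()["ee_pos"]; print(e); fit(im,i,65,(0,0,200),(180,40,255),(620,-192,65),k=5)
E
```

```text
t: 35.55
ee_pos: [576.3, -190.9, 63.4]
eef_rot: [-0.0, 1.0, -0.022, 0.0]
force: [-0.0, -0.3, -1.5]
width: 0.629
grip_force: 63.3
[ 576.03048828 -190.77284836   62.99585245]
centre [ 619.5 -192.3] size [55.5 63.4] long-axis yaw -2.7
```

```bash
python3 -m inch '{"linear":[[0,0,-25],[0,0,-55],[0,-15,-70],[-3,-50,-70],[-7,-90,-70],[-11,-130,-70],[-15,-170,-70],[-20,-210,-70],[-25,-250,-70],[-30,-290,-70],[-34,-325,-60],[-36,-355,-40],[-37,-370,-20],[-37,-376,-5],[-37,-376,0],[-37,-376,0],[-37,-376,0]],"rot":[[0,0,0],[0,0,0],[0,0,0],[0,0,0],[0,0,-1],[0,0,-2],[0,0,-4],[0,0,-6],[0,0,-8],[0,0,-10],[0,0,-12],[0,0,-12.6],[0,0,-12.6],[0,0,-12.6],[0,0,-12.6],[0,0,-12.6],[0,0,-12.6]],"grip":[46,46,46,46,46,46,46,46,46,46,46,46,46,46,46,46,46]}'
python3 - <<'E'
from h import *
i=vision.camera_info("wrist"); im=vision.read_camera("wrist")[:,:,::-1].copy(); cv2.imwrite("pics/w14.png",im); np.savez("w14",**i)
o=readout.observe();e=o["ee_pos"]; print(e,o["force"])
c=np.array([555.7,186.8]);a=np.radians(10);U=np.array([np.cos(a),np.sin(a)]);N=np.array([-U[1],U[0]])
hsv=cv2.cvtColor(im,cv2.COLOR_BGR2HSV)
fit(im,i,65,(0,0,200),(180,45,255),(*(c+45*U),65),k=5); print("want along line through", c+43*U)
# end stop: column profile through middle
st=cv2.inRange(hsv,(3,110,40),(18,255,255)); ft=cv2.inRange(hsv,(15,50,90),(34,200,255))
for l in (-15,0,15):
    p=proj(i,(*(c+90*U+l*N),23)); u=int(p[0]); v=np.where(st[:220,u])[0]
    r=[(x[0],x[-1]) for x in np.split(v,np.where(np.diff(v)>2)[0]+1) if len(x)>4]; print(l,p.round(),r,[[float(((ray(i,u,k,23)[:2]-c)@U).round(1)) for k in q] for q in r])
v=int(proj(i,(*(c+97*U),5))[1]); x=np.where(ft[v])[0]; x=x[(x>150)&(x<500)]; print(v,x.min(),x.max(),[float((ray(i,k,v,5)[:2]-c)@N) for k in (x.min(),x.max())])
E
```

```text
t: 37.3
ee_pos: [556.3, 184.5, 63.9]
eef_rot: [0.0, 0.996, 0.087, 0.0]
force: [0.3, 0.3, -0.6]
width: 0.627
grip_force: 63.8
[556.40181947 184.77236171  64.13874466] [ 0.43593763 -0.92549456 -1.33198131]
centre [598.1 192. ] size [55.1 64.8] long-axis yaw 9.6
want along line through [598.04673338 194.26687164]
-15 [345.  99.] [(np.int64(88), np.int64(119))] [[94.8, 80.9]]
0 [314.  99.] [(np.int64(88), np.int64(122))] [[94.8, 79.5]]
15 [282.  99.] [(np.int64(88), np.int64(120))] [[94.8, 80.5]]
87 213 410 [52.75630738297036, -49.80621930366871]
```

```bash
python3 -m inch '{"linear":[[0,-3,8],[0,-3,16],[0,-3,24],[0,-3,31],[0,-3,35],[0,-3,38],[0,-3,39],[0,-3,39],[0,-3,39]],"rot":[[0,0,0],[0,0,0],[0,0,0],[0,0,0],[0,0,0],[0,0,0],[0,0,0],[0,0,0],[0,0,0]],"grip":[46,46,46,46,46,46,46,46,46]}'
```

```text
t: 38.25
ee_pos: [555.3, 189.2, 24.5]
eef_rot: [-0.0, 0.996, 0.088, 0.0]
force: [0.8, 0.3, -1.4]
width: 0.632
grip_force: 63.8
```

```bash
python3 -m inch '{"linear":[[0,0,0.5],[0,0,1],[0,0,1.5],[0,0,1.5],[0,0,1.5]],"rot":[[0,0,0],[0,0,0],[0,0,0],[0,0,0],[0,0,0]],"grip":[46,46,46,46,46]}'
```

```text
t: 38.75
ee_pos: [555.2, 189.2, 23.0]
eef_rot: [-0.0, 0.996, 0.088, 0.0]
force: [-1.1, 0.5, 2.3]
width: 0.625
grip_force: 64.1
```

```bash
python3 -m inch '{"linear":[[0,0,0.5],[0,0,1],[0,0,1],[0,0,1]],"rot":[[0,0,0],[0,0,0],[0,0,0],[0,0,0]],"grip":[46,46,46,46]}'
```

```text
t: 39.15
ee_pos: [555.2, 189.2, 22.9]
eef_rot: [-0.0, 0.996, 0.088, 0.0]
force: [-3.9, -0.6, 14.4]
width: 0.634
grip_force: 65.5
```

```bash
python3 -m inch '{"linear":[[0,0,-1],[0,0,-1],[0,0,-1],[0,0,-1],[0,0,-1],[0,0,-1],[0,0,-4],[0,0,-15],[0,0,-40],[0,0,-80],[0,0,-120],[0,0,-160],[0,0,-200],[0,0,-200],[0,0,-200]],"rot":[[0,0,0],[0,0,0],[0,0,0],[0,0,0],[0,0,0],[0,0,0],[0,0,0],[0,0,0],[0,0,0],[0,0,0],[0,0,0],[0,0,0],[0,0,0],[0,0,0],[0,0,0]],"grip":[48,56,62,68,70,70,70,70,70,70,70,70,70,70,70]}'
python3 - <<'E'
from h import *
i=vision.camera_info("wrist"); im=vision.read_camera("wrist")[:,:,::-1].copy(); s=vision.read_camera("scene")[:,:,::-1]
fit(im,i,25,(0,0,200),(180,45,255),(555,188,25),k=5)
A=topdown(im,i,(555.5,187.5),115,15,n=400,ang=np.radians(10)); B=cv2.resize(s[165:285,140:340],(400,240),interpolation=3); C=cv2.resize(s[355:450,330:460],(400,292),interpolation=3)[:260]
cv2.imwrite("pics/end.png",np.hstack([np.pad(A,((0,100),(0,0),(0,0))),np.vstack([B,C])]))
E
```

```text
t: 40.65
ee_pos: [555.4, 189.3, 223.3]
eef_rot: [-0.001, 0.996, 0.088, 0.001]
force: [0.7, 0.0, -0.1]
width: 0.821
grip_force: 0.0
centre [555.6 189.7] size [ 54.8 148.3] long-axis yaw 9.9
```

View pics/end.png

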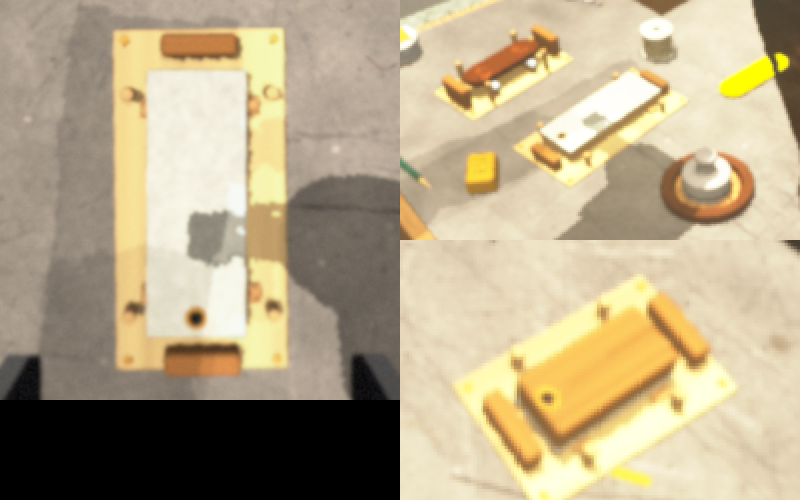

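The final picture shows the board between its pegs and stops (u 147–247 on a foot of 114–287, so about 2 mm off centre). The strap lies across both bars, the weight stands upright in the dish, and the caul is flat in its rest. Handing in.

```bash
python3 -c "
from cell import workorder;print(workorder.hand_in())"
```

```text
the job is handed in; nothing more can be done
None
```

The stack is taken apart in the order asked and handed in at about 41 s: the weight stands upright in its dish, and the caul, strap and board lie flat and let go in their places (the board about 2 mm off centre), with the beeswax and sanding block never touched.

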